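# Release and slide open a controller's terminal cover

## Robot

A 6-joint arm with a two-finger parallel gripper is mounted at the origin on a cart in front of the work surface, level with it; the furniture and walls round the work are solid. World frame = base frame: x ahead of the robot, y to its left, z up, the work surface at z = 0. Lengths are in m, angles in rad, forces in N, time in s.
With the tool pointing down it reaches from about 0.35 to 0.875 m from the base axis. Payload 4.2 kg.
Tool frame: the origin (TCP) lies midway between the tips of the shut fingers; the grasp point (between the pads) lies 19 mm behind it (robot.grasp_offset is the distance from the TCP to the grasp point, in m); z points along the fingers, y is the line along which they close (so a half turn about z gives the same grasp; the last joint's range is limited). The gripper opens to 85 mm and grips with 20 to 120 N. Pads are 22 mm wide; open, the fingers measure 114 mm over their backs; the gripper's body (76 mm by 85 mm) begins 54 mm behind the grasp point. The pads swing forward as they close: fully open they stand 13 mm farther back than shut.
Start: joints at [1.416, 0.385, 0.008, 0, -1.194, -0.259], TCP at [0.251, 0.572, 0.231] pointing down, gripper open.
Joint ranges: [-3.14, 3.14], [-1.21, 2.06], [-1.07, 1.41], [-3.16, 2.05], [-2.99, -0.16], [-3.1, 3.1]. Speed limits (rad/s): [2.79, 2.79, 3.14, 3.14, 3.14, 3.14].

## Interface

Orientations are given as a unit quaternion [x, y, z, w].
In Python, from plant import monitor, imaging, robot, trace, tip_of gives the robot as it stands.
- The arm moves only by the tool step_arm, never from a script. Its arguments are lists of equal length, an entry for each row: "hand": the finger opening in m, from 0 to 0.0854; "slide": the shift along the tool's x, y, z in m, a list of three; "twist": the turn, a rotation vector about the tool's x, y, z in degrees, a list of three. A call has 1 to 20 rows; each row shifts and turns the commanded pose from where the row before left it, along the tool's axes as they then stand; what a row does not reach is not made up. A row lasts 1/10 s, in which the tool goes at most 50 mm and 8.59 degrees, less where a joint would pass 70% of its speed; a pose out of reach is approached as far as the arm can. A call with a gripper value outside its range is refused whole. The fingers move at their own pace and stop on an object; the grip force is fixed at half the most. Time passes only in rows, so rows that do not move let the fingers close. It gives the time, the measured TCP pose, the force, the opening and the grip force at its end, in the units of the state.
- monitor.sense(): the state, without advancing time (a new reading comes with each control period).
- imaging.snapshot(name): name is "side" or "top"; returns a dict with "color" (480x640x3 uint8, red, green, blue), "fx", "fy", "cx", "cy" (pixels), "k1" (the pictures are not rectified: a ray, as slopes to the right and down, at radius r is drawn at 1 + k1 r^2 times it, then the intrinsics apply), "rvec" (rotation vector, rad) and "tvec" (3), from world to camera coordinates, as OpenCV has them. Camera axes: x right, y down, z forward; pixel columns grow to the right and rows downward; lengths in m; the calibration is good to about 2 mm. A picture is of the moment at which its call begins. There is no depth.
- robot.finish_job(): hands the job in; it is judged then, once.
Trained networks look in a picture, given as the dict that the camera call returned (one of the last four; its "shot" number tells which), for a name from the list of things; names that differ only in an ending like _2 or _b are one class to them, and where a whole thing is asked for, a point or a joint stands for the part that bears it (a point fixed in the world has none). Each returns a list of dicts, best first, with "score" (0 to 1); they miss things now and then, are a little off and sometimes report something else, mostly with a low value. They report only what shows in the picture. A call takes as long as a camera call.
- trace(picture, label): "region" (480x640 bool, what is visible of it).
- tip_of(picture, label): "position" ([x, y, z] in m, in world coordinates, good to about 4 mm: a listed point, or the origin of a listed thing).
The state is a dict: "time": time; "joint_pos": joint angles; "joint_vel": joint speeds; "effort": joint torques, N m; "eef_pos": TCP position; "orientation": TCP orientation; "contact_force": force on the tool from outside, world axes, zero at the start; "moment": the same for the moment, N m; "width": opening from 0.0 (shut) to 1.0 (fully open); "grasp_force": force on a finger pad.
Only numpy, scipy, OpenCV 4.12 (cv2) and the standard library are available. Lean on these libraries where they do the work, as an engineer would, in place of code of your own. Each camera call takes 0.05 s, during which the arm holds its last target. There are 200 camera calls.

## Task

Open the terminal compartment of the grey controller box: press its snap tab fully in, then push the released cover along the box until the row of terminals is completely uncovered, and leave the cover lying flat on top of the box. Only press and push: do not lift the cover, and leave the screwdriver, tape measure and round tin beside the box where they are.

Things in the scene. Friction and masses are not known exactly. Their poses are not given: they have to be found in the camera images.
- controller: Grey fixed box, 100 (x) x 200 (y) mm, on a thin 128 x 226 mm plate, deck at z = 58 mm. Origin: centre of underside, z up. Terminal opening y -94 to -18 mm, under the cover; cable glands at -y. The +y half is closed: the cover slides onto its deck, to a stop (cover origin y = 54 mm). Side guides at x = +-47 mm rise 12.5 mm above the deck; over the opening, lips (15 mm high, 76 mm apart) hold the cover down.
- terminal_cover: Black sliding cover, loose, 84 x 84 mm, about 160 g, on 5 mm runners, plate top 9 mm above the deck. Origin: centre of its underside; axes parallel to the controller's. Starts at (0, -55, 58) mm in the controller's frame; with the tab in it slides to the controller's +y with 1 to 2 N. The terminals are fully uncovered once its origin is past y = +24 mm there.
- push_rib (a point): Middle of the top edge of the cover's push rib: an upright wall 52 mm along x, 8 mm thick along y, rising 19 mm above the plate (its top 28 mm above the deck), 8 mm toward -y from the cover's centre. Push its -y face toward +y; 30 mm of flat plate lie behind it.
- tab_top (a point): Centre of the top of the snap tab: a grey block, 26 (x) x 38 (y) mm, just ahead (+y) of the cover's leading edge, midway across the box (x = 0, y = 9 mm in its frame), standing 11 mm above the deck at the start. It blocks the cover until it is pressed straight down.
- snap_tab (a joint): How far the snap tab is pressed in, m: 0 out, 0.0095 fully in at its stop (1.5 mm above the deck; the cover passes over it). Resists with about 7 N, stays where it is left, no spring back; counts as in above 0.0075.
- screwdriver: Red and yellow screwdriver, 178 mm long, 25 mm thick, lying on the surface on the -x side of the controller. Origin: centre of its underside, y along its length. Leave alone.
- tape_measure: Yellow tape measure, 37 x 76 mm, 64 mm high, standing beyond the controller's +y end. Origin: centre of its underside. Leave alone.
- ferrule_tin: Round pale tin, 64 mm across, 30 mm high, standing beyond the controller's -y end. Origin: centre of its underside. Leave alone.

How it is judged:
By the outcome, as a careful person would: the job done as asked, in the order asked, and still so for the second after the job is handed in, with the robot touching nothing.
It also fails if it takes over 35 s, if anything falls off the work surface, if the arm or the gripper's body presses on something with over 40 N, if the wrist force passes 120 N, or if a joint passes its speed limit or range.

## Working session

There is one attempt and no reset: what is moved stays moved. The work goes in short steps, Python scripts to look and compute and a tool call to move; the robot and the scene stay as the last step left them, time stands still between calls to the robot, and variables do not carry over. Pictures are saved under pics/ and viewed, at most 10 in all, crops included, and the job is handed in when it is done.

Besides the shell and the picture viewer there is one more tool, called after "Call:" by a JSON object that holds its "op" and its "data". step_arm: Moves the arm, as the interface text tells. Its arguments: {"type":"object","properties":{"hand":{"type":"array","items":{"type":"number"}},"slide":{"type":"array","items":{"type":"array","items":{"type":"number"}}},"twist":{"type":"array","items":{"type":"array","items":{"type":"number"}}}},"required":["hand","slide","twist"]}

```bash
mkdir -p pics; cat > h.py <<'E'
import numpy as np, cv2
from scipy.spatial.transform import Rotation as R
from plant import monitor, imaging, robot, trace, tip_of
def proj(s,P):
    P=np.atleast_2d(P).astype(float); K=np.array([[s['fx'],0,s['cx']],[0,s['fy'],s['cy']],[0,0,1.]])
    return cv2.projectPoints(P,np.array(s['rvec'],float),np.array(s['tvec'],float),K,np.array([s['k1'],0,0,0.]))[0][:,0]
E
python3 - <<'E'
from h import *
for n in ('side','top'):
    s=imaging.snapshot(n); cv2.imwrite(f'pics/{n}0.png',s['color'][:,:,::-1])
    for l in ('controller','terminal_cover','push_rib','tab_top','screwdriver','tape_measure','ferrule_tin'):
        print(n,l,[(np.round(d['position'],4).tolist(),round(d['score'],2)) for d in tip_of(s,l)[:2]])
m=monitor.sense(); print(m)
E
```

```text
side controller [([0.5102, 0.0453, -0.0007], 0.62)]
side terminal_cover [([0.4915, -0.0047, 0.0604], 0.65)]
side push_rib [([0.4888, -0.013, 0.0917], 0.57)]
side tab_top [([0.5132, 0.0535, 0.0687], 0.62)]
side screwdriver [([0.4195, 0.0886, -0.0021], 0.84)]
side tape_measure [([0.5539, 0.1963, -0.0011], 0.8)]
side ferrule_tin [([0.4321, -0.1037, -0.0008], 0.59)]
top controller [([0.5112, 0.0418, -0.0029], 0.81)]
top terminal_cover [([0.4914, -0.0055, 0.0573], 0.75), ([0.4292, -0.1022, -0.0029], 0.42)]
top push_rib [([0.4873, -0.0084, 0.0848], 0.71), ([0.5569, 0.1972, -0.003], 0.63)]
top tab_top [([0.5157, 0.0565, 0.0724], 0.58)]
top screwdriver [([0.4183, 0.088, -0.0017], 0.78)]
top tape_measure [([0.555, 0.1979, 0.0005], 0.64)]
top ferrule_tin [([0.4285, -0.0969, 0.0003], 0.95)]
{'time': 0.8, 'joint_pos': array([ 1.41559811e+00,  3.84633864e-01,  7.89607788e-03, -3.29641600e-05,
       -1.19399061e+00, -2.58598249e-01]), 'joint_vel': array([-1.20307538e-04,  4.99350913e-04, -4.06488831e-05,  2.22741852e-03,
       -1.63889667e-03,  1.84872291e-05]), 'effort': array([ 9.86409541e-04, -3.92026591e+01,  1.88609523e+01,  4.19034407e+00,
       -2.42687365e-04, -1.33877677e-06]), 'eef_pos': array([0.25126496, 0.57223724, 0.2313456 ]), 'orientation': array([ 9.78671556e-01, -2.05431213e-01, -1.70608463e-05, -3.31302104e-05]), 'contact_force': array([-0.65039564, -0.43893178, -0.11200349]), 'moment': array([-0.00537067,  0.02271846, -0.00238069]), 'grasp_force': 0.0, 'width': 0.997785172635098}
```

```bash
python3 - <<'E'
from h import *
from scipy.optimize import least_squares
# fit x,y,yaw with predictions of controller
obs=[((0,0,0),(.5107,.0435)),((0,-55,58),(.4914,-.0051)),((0,-63,86),(.488,-.0107)),((0,9,69),(.5145,.055))]
def f(p):
    c,s=np.cos(p[2]),np.sin(p[2])
    return np.concatenate([[p[0]+c*l[0]/1e3-s*l[1]/1e3-o[0],p[1]+s*l[0]/1e3+c*l[1]/1e3-o[1]] for l,o in obs])
p=least_squares(f,[.51,.04,-.35]).x; print(p,np.degrees(p[2]),f(p).round(4))
def W(p,L):
    L=np.atleast_2d(L)/1e3; return L@R.from_euler('z',p[2]).as_matrix().T+[p[0],p[1],0]
for n in ('side','top'):
    s=imaging.snapshot(n); im=s['color'][:,:,::-1].copy()
    for L in ([(-50,-100,58),(50,-100,58),(50,100,58),(-50,100,58)],[(-13,-10,69),(13,-10,69),(13,28,69),(-13,28,69)],[(-26,-67,86),(26,-67,86),(26,-59,86),(-26,-59,86)],[(-64,-113,0),(64,-113,0),(64,113,0),(-64,113,0)]):
        cv2.polylines(im,[proj(s,W(p,L)).round().astype(int)],True,(0,255,0),1)
    u=proj(s,W(p,[0,0,58]))[0].astype(int); x0=int(np.clip(u[0]-130,0,380)); y0=int(np.clip(u[1]-100,0,280))
    print(n,x0,y0); cv2.imwrite(f'pics/{n}1.png',cv2.resize(im[y0:y0+200,x0:x0+260],None,fx=3,fy=3))
E
```

```text
[ 0.51129145  0.04596756 -0.3813388 ] -21.849103869584027 [ 0.0006  0.0025 -0.0006  0.     -0.0002 -0.0018  0.0001 -0.0007]
side 211 182
top 171 171
```

View pics/side1.png

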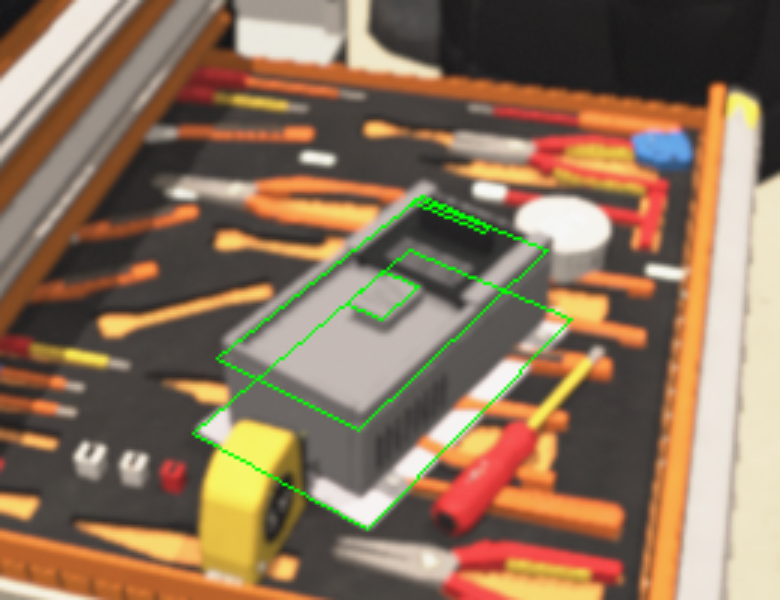

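View pics/top1.png

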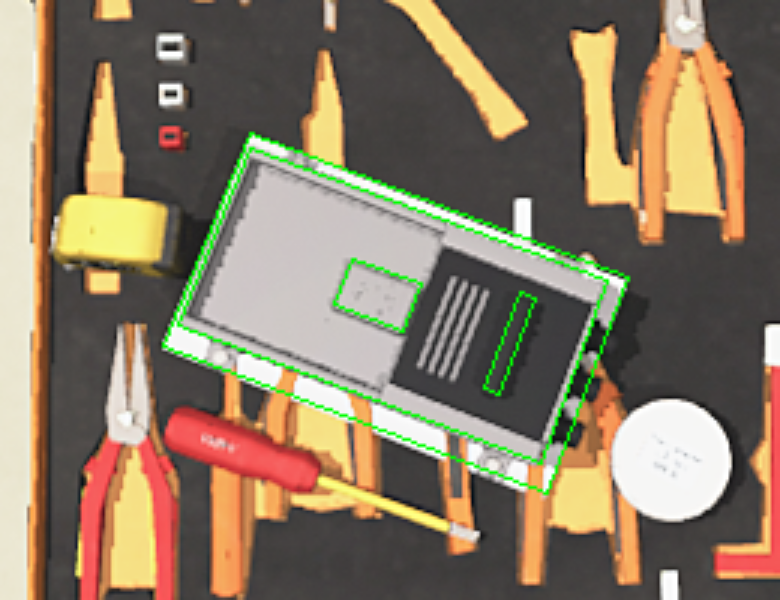

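The overlay matches the box, plate and tab in both pictures. In the top crop the tab is at about (377,297) and the rib at (510,345). The tin, screwdriver and tape measure are clear of the push lane. Next I turn the tool so both fingers sit across the rib, and shut the fingers.

Call:
{"op": "step_arm", "data": {"hand": [0, 0, 0, 0, 0, 0, 0, 0, 0, 0, 0, 0], "slide": [[0, 0, 0], [0, 0, 0], [0, 0, 0], [0, 0, 0], [0, 0, 0], [0, 0, 0], [0, 0, 0], [0, 0, 0], [0, 0, 0], [0, 0, 0], [0, 0, 0], [0, 0, 0]], "twist": [[0, 0, 8], [0, 0, 8], [0, 0, 8], [0, 0, 8], [0, 0, 8], [0, 0, 8], [0, 0, 8], [0, 0, 8], [0, 0, 8], [0, 0, 8], [0, 0, 8], [0, 0, 0.15]]}}

```text
time: 2.1
eef_pos: [0.2513, 0.5722, 0.2313]
orientation: [-0.56, 0.828, -0.0, 0.0]
contact_force: [-0.5, 0.1, 0.4]
width: 0.004
grasp_force: 0.0
```

```bash
cat >> h.py <<'E'
B=np.array([.51129,.04597,0]); RB=R.from_euler('z',-.38134)
def rel(L):
    m=monitor.sense(); r=R.from_quat(m['orientation']); t=B+RB.apply(np.array(L)/1e3)
    print('t',m['time'],'box mm',(RB.inv().apply(m['eef_pos']-B)*1e3).round(1),'F(box)',RB.inv().apply(m['contact_force']).round(1),'width',round(m['width'],3))
    print('tool shift mm',(r.inv().apply(t-m['eef_pos'])*1e3).round(1),'yaw x',np.degrees(np.arctan2(*r.as_matrix()[1::-1,0])).round(2))
E
python3 -c "
from h import *
rel([0,12,100])"
```

```text
t 2.1 box mm [-437.2  391.7  231.3] F(box) [-0.5 -0.1  0.4] width 0.004
tool shift mm [ 379.7 -437.2  131.3] yaw x -111.85
```

Call:
{"op": "step_arm", "data": {"hand": [0, 0, 0, 0, 0, 0, 0, 0, 0, 0, 0, 0, 0, 0, 0, 0, 0, 0, 0, 0], "slide": [[0.01, -0.012, 0], [0.02, -0.023, 0], [0.024, -0.0275, 0], [0.024, -0.0275, 0], [0.024, -0.0275, 0], [0.024, -0.0275, 0], [0.024, -0.0275, 0], [0.024, -0.0275, 0], [0.024, -0.0275, 0], [0.024, -0.0275, 0], [0.024, -0.0275, 0], [0.024, -0.0275, 0], [0.024, -0.0275, 0], [0.024, -0.0275, 0], [0.024, -0.0275, 0], [0.0197, -0.0262, 0], [0.012, -0.0125, 0.03], [0.006, -0.006, 0.05], [0, 0, 0.035], [0, 0, 0.01]], "twist": [[0, 0, 0], [0, 0, 0], [0, 0, 0], [0, 0, 0], [0, 0, 0], [0, 0, 0], [0, 0, 0], [0, 0, 0], [0, 0, 0], [0, 0, 0], [0, 0, 0], [0, 0, 0], [0, 0, 0], [0, 0, 0], [0, 0, 0], [0, 0, 0], [0, 0, 0], [0, 0, 0], [0, 0, 0], [0, 0, 0]]}}

```text
time: 4.1
eef_pos: [0.5126, 0.0551, 0.1035]
orientation: [-0.56, 0.828, 0.001, -0.004]
contact_force: [-0.7, 0.3, 0.2]
width: 0.001
grasp_force: 0.0
```

```bash
python3 -c "
from h import *
rel([0,12,71])"
```

```text
t 4.1 box mm [ -2.2   9.  103.5] F(box) [-0.7 -0.   0.2] width 0.001
tool shift mm [-3.2 -2.4 32.4] yaw x -111.86
```

Call:
{"op": "step_arm", "data": {"hand": [0, 0, 0, 0, 0, 0, 0, 0, 0, 0, 0, 0], "slide": [[0, 0, 0.015], [0, 0, 0.015], [0, 0, 0.004], [0, 0, 0.002], [0, 0, 0.002], [0, 0, 0.002], [0, 0, 0.002], [0, 0, 0.002], [0, 0, 0.001], [0, 0, 0.001], [0, 0, 0], [0, 0, 0]], "twist": [[0, 0, 0], [0, 0, 0], [0, 0, 0], [0, 0, 0], [0, 0, 0], [0, 0, 0], [0, 0, 0], [0, 0, 0], [0, 0, 0], [0, 0, 0], [0, 0, 0], [0, 0, 0]]}}

```text
time: 5.3
eef_pos: [0.5164, 0.0575, 0.0626]
orientation: [-0.561, 0.828, -0.0, 0.001]
contact_force: [-1.4, 0.4, 4.9]
width: -0.003
grasp_force: 2.8
```

```bash
python3 -c "
from h import *
rel([0,12,59.5])"
```

```text
t 5.3 box mm [ 0.5 12.6 62.6] F(box) [-1.4 -0.2  4.9] width -0.003
tool shift mm [0.6 0.5 3.1] yaw x -111.8
```

Call:
{"op": "step_arm", "data": {"hand": [0, 0, 0, 0, 0, 0, 0], "slide": [[0, 0, 0.001], [0, 0, 0.001], [0, 0, 0.001], [0, 0, 0.001], [0, 0, 0.001], [0, 0, 0], [0, 0, 0]], "twist": [[0, 0, 0], [0, 0, 0], [0, 0, 0], [0, 0, 0], [0, 0, 0], [0, 0, 0], [0, 0, 0]]}}

```text
time: 6.0
eef_pos: [0.5165, 0.0575, 0.0594]
orientation: [-0.561, 0.828, -0.001, 0.001]
contact_force: [-5.9, 1.0, 17.6]
width: -0.002
grasp_force: 8.9
```

```bash
python3 -c "
from h import *
rel([0,12,59.5])"
```

```text
t 6.0 box mm [ 0.6 12.7 59.4] F(box) [-5.9 -1.3 17.6] width -0.002
tool shift mm [ 0.7  0.6 -0.1] yaw x -111.76
```

Call:
{"op": "step_arm", "data": {"hand": [0, 0, 0, 0, 0, 0, 0, 0, 0, 0, 0, 0], "slide": [[0, 0, -0.01], [0, 0, -0.02], [0, 0, -0.02], [0.014, 0, 0], [0.03, 0, 0], [0.03, 0, 0], [0.02, 0, 0], [0, 0, 0], [0, 0, 0.005], [0, 0, 0.007], [0, 0, 0], [0, 0, 0]], "twist": [[0, 0, 0], [0, 0, 0], [0, 0, 0], [0, 0, 0], [0, 0, 0], [0, 0, 0], [0, 0, 0], [0, 0, 0], [0, 0, 0], [0, 0, 0], [0, 0, 0], [0, 0, 0]]}}

```text
time: 7.2
eef_pos: [0.4807, -0.0296, 0.0935]
orientation: [-0.561, 0.828, 0.0, -0.001]
contact_force: [0.3, 0.7, -0.2]
width: 0.002
grasp_force: 0.0
```

```bash
python3 - <<'E'
from h import *
rel([0,-82,72])
o=[]
for n in ('side','top'):
    s=imaging.snapshot(n); im=s['color'][:,:,::-1].copy()
    u=proj(s,B+[-.01,-.03,.07])[0].astype(int); 
    o.append(cv2.resize(im[u[1]-90:u[1]+90,u[0]-65:u[0]+65],None,fx=3,fy=3))
    for d in tip_of(s,'tab_top')[:1]+tip_of(s,'push_rib')[:1]+tip_of(s,'terminal_cover')[:1]: print(n,(RB.inv().apply(d['position']-B)*1e3).round(1),d['score'])
cv2.imwrite('pics/b.png',np.hstack(o))
E
```

```text
t 7.2 box mm [ -0.3 -81.6  93.5] F(box) [ 0.   0.8 -0.2] width 0.002
tool shift mm [ 0.4 -0.3 21.5] yaw x -111.8
side [-2.2 11.3 57.2] 0.59
side [ -0.  -54.2  61. ] 0.64
```

View pics/b.png

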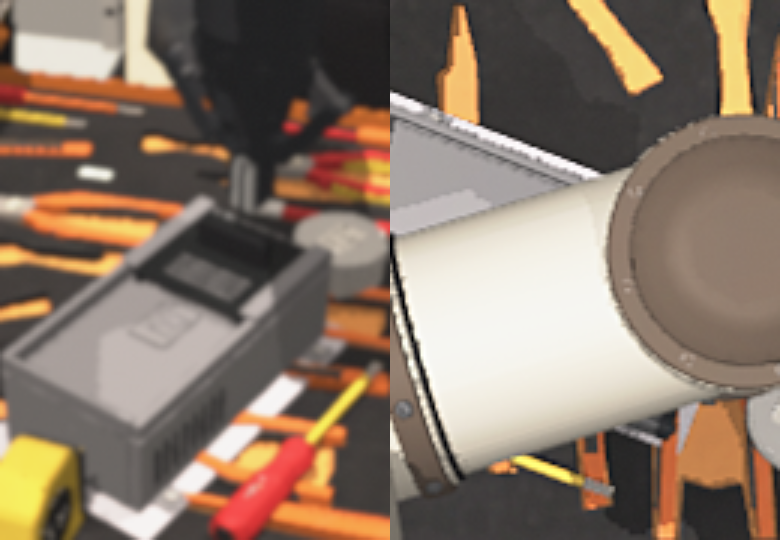

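The side view (left) shows the tab at (165,325) now nearly flush with the deck. The rib is at about (245,228), and the fingers at (243,190) hover behind it. I'll go down behind the rib.

Call:
{"op": "step_arm", "data": {"hand": [0, 0, 0, 0, 0, 0], "slide": [[0, 0, 0.006], [0, 0, 0.006], [0, 0, 0.005], [0, 0, 0.004], [0, 0, 0], [0, 0, 0]], "twist": [[0, 0, 0], [0, 0, 0], [0, 0, 0], [0, 0, 0], [0, 0, 0], [0, 0, 0]]}}

```text
time: 8.2
eef_pos: [0.4806, -0.0301, 0.0729]
orientation: [-0.56, 0.828, 0.0, -0.0]
contact_force: [0.4, -0.1, 0.5]
width: 0.001
grasp_force: 0.0
```

Call:
{"op": "step_arm", "data": {"hand": [0, 0, 0, 0, 0, 0, 0, 0, 0, 0, 0, 0, 0], "slide": [[-0.002, 0, 0], [-0.002, 0, 0], [-0.002, 0, 0], [-0.003, 0, 0], [-0.004, 0, 0], [-0.005, 0, 0], [-0.006, 0, 0], [-0.006, 0, 0], [-0.006, 0, 0], [-0.005, 0, 0], [-0.003, 0, 0], [0, 0, 0], [0, 0, 0]], "twist": [[0, 0, 0], [0, 0, 0], [0, 0, 0], [0, 0, 0], [0, 0, 0], [0, 0, 0], [0, 0, 0], [0, 0, 0], [0, 0, 0], [0, 0, 0], [0, 0, 0], [0, 0, 0], [0, 0, 0]]}}

```text
time: 9.5
eef_pos: [0.4973, 0.0112, 0.0729]
orientation: [-0.56, 0.828, 0.0, 0.0]
contact_force: [0.1, -0.8, -1.6]
width: -0.001
grasp_force: 0.0
```

```bash
python3 - <<'E'
from h import *
rel([0,21,72])
s=imaging.snapshot('side'); im=s['color'][:,:,::-1].copy()
u=proj(s,B+[0,0,.07])[0].astype(int)
for d in tip_of(s,'push_rib')[:1]+tip_of(s,'terminal_cover')[:1]: print((RB.inv().apply(d['position']-B)*1e3).round(1),d['score'])
cv2.imwrite('pics/c.png',cv2.resize(im[u[1]-90:u[1]+90,u[0]-100:u[0]+100],None,fx=3,fy=3))
E
```

```text
t 9.5 box mm [ -0.  -37.5  72.9] F(box) [ 0.4 -0.7 -1.6] width -0.001
tool shift mm [-58.5  -0.    0.9] yaw x -111.85
[  1.6 -24.2  87.7] 0.57
[  1.5 -13.8  62. ] 0.66
```

View pics/c.png

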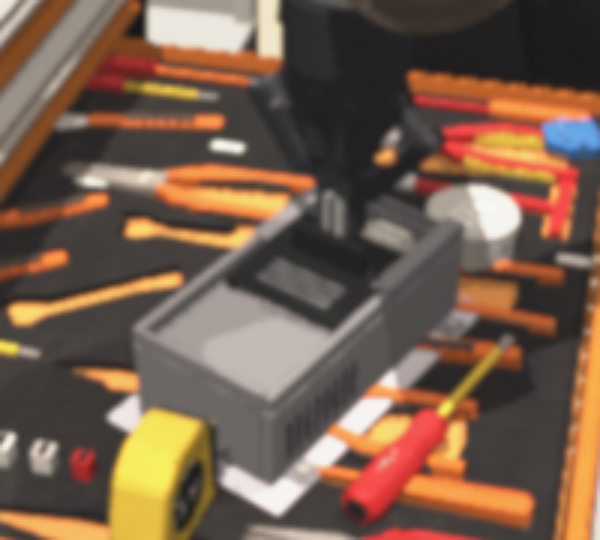

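The cover, at (300,270), has passed over the tab and lies flat. The fingers are behind the rib at (335,220). I'll keep pushing.

Call:
{"op": "step_arm", "data": {"hand": [0, 0, 0, 0, 0, 0, 0, 0, 0, 0, 0, 0, 0, 0], "slide": [[-0.002, 0, 0], [-0.004, 0, 0], [-0.006, 0, 0], [-0.006, 0, 0], [-0.006, 0, 0], [-0.006, 0, 0], [-0.006, 0, 0], [-0.006, 0, 0], [-0.005, 0, 0], [-0.004, 0, 0], [-0.004, 0, 0], [-0.002, 0, 0], [0, 0, 0], [0, 0, 0]], "twist": [[0, 0, 0], [0, 0, 0], [0, 0, 0], [0, 0, 0], [0, 0, 0], [0, 0, 0], [0, 0, 0], [0, 0, 0], [0, 0, 0], [0, 0, 0], [0, 0, 0], [0, 0, 0], [0, 0, 0], [0, 0, 0]]}}

```text
time: 11.05
eef_pos: [0.5185, 0.0639, 0.0732]
orientation: [-0.56, 0.828, -0.0, 0.0]
contact_force: [-0.4, -0.5, -0.5]
width: 0.0
grasp_force: 0.0
```

```bash
python3 -c "
from h import *
rel([0,21,72])
s=imaging.snapshot('side')
for d in tip_of(s,'push_rib')[:1]+tip_of(s,'terminal_cover')[:1]: print((RB.inv().apply(d['position']-B)*1e3).round(1),d['score'])"
```

```text
t 11.05 box mm [ 0.1 19.3 73.2] F(box) [-0.1 -0.6 -0.5] width 0.0
tool shift mm [-1.7  0.1  1.2] yaw x -111.85
[ 1.9 30.8 86.6] 0.75
[-3.9 43.4 60.2] 0.67
```

Cover origin reads about 43 mm. I'll back off, lift and clear the view.

Call:
{"op": "step_arm", "data": {"hand": [0, 0, 0, 0, 0, 0, 0, 0, 0, 0, 0, 0, 0, 0], "slide": [[0.004, 0, 0], [0.006, 0, 0], [0, 0, -0.01], [0, 0, -0.03], [0, 0, -0.04], [0, 0, -0.04], [0, 0, -0.03], [0, 0.03, 0], [-0.03, 0.04, 0], [-0.04, 0.04, 0], [-0.04, 0.04, 0], [-0.04, 0.04, 0], [-0.03, 0.03, 0], [0, 0, 0]], "twist": [[0, 0, 0], [0, 0, 0], [0, 0, 0], [0, 0, 0], [0, 0, 0], [0, 0, 0], [0, 0, 0], [0, 0, 0], [0, 0, 0], [0, 0, 0], [0, 0, 0], [0, 0, 0], [0, 0, 0], [0, 0, 0]]}}

```text
time: 12.6
eef_pos: [0.3838, 0.289, 0.224]
orientation: [-0.563, 0.827, 0.0, 0.001]
contact_force: [0.6, 0.2, -0.0]
width: -0.004
grasp_force: 0.0
```

```bash
python3 - <<'E'
from h import *
rel([0,21,72]); o=[]
for n in ('side','top'):
    s=imaging.snapshot(n); im=s['color'][:,:,::-1].copy()
    for l in ('push_rib','terminal_cover','tab_top'):
        for d in tip_of(s,l)[:1]: print(n,l,(RB.inv().apply(d['position']-B)*1e3).round(1),round(d['score'],2))
    for l in ('screwdriver','tape_measure','ferrule_tin'):
        for d in tip_of(s,l)[:1]: print(n,l,d['position'].round(4))
    u=proj(s,B+[0,0,.07])[0].astype(int)
    o.append(cv2.resize(im[u[1]-90:u[1]+90,u[0]-65:u[0]+65],None,fx=3,fy=3))
cv2.imwrite('pics/d.png',np.hstack(o))
E
```

```text
t 12.6 box mm [-208.7  178.1  224. ] F(box) [ 0.4  0.4 -0. ] width -0.004
tool shift mm [ 158.6 -207.8  151.7] yaw x -111.52
side push_rib [ 4.7 31.1 87.6] 0.95
side terminal_cover [ 1.  44.4 58.8] 0.78Traceback (most recent call last):
  File "<stdin>", line 8, in <module>
AttributeError: 'list' object has no attribute 'round'. Did you mean: 'count'?
```

```bash
python3 - <<'E'
from h import *
o=[]
for n in ('side','top'):
    s=imaging.snapshot(n); im=s['color'][:,:,::-1].copy()
    for l in ('terminal_cover',):
        for d in tip_of(s,l)[:1]: print(n,l,(RB.inv().apply(d['position']-B)*1e3).round(1),round(d['score'],2))
    for l in ('screwdriver','tape_measure','ferrule_tin'):
        for d in tip_of(s,l)[:1]: print(n,l,np.round(d['position'],4))
    u=proj(s,B+[0,0,.07])[0].astype(int)
    o.append(cv2.resize(im[u[1]-90:u[1]+90,u[0]-65:u[0]+65],None,fx=3,fy=3))
cv2.imwrite('pics/d.png',np.hstack(o))
E
```

```text
side terminal_cover [ 0.2 43.1 62.1] 0.82
side screwdriver [ 0.4194  0.0902 -0.0016]
side tape_measure [0.5528 0.1981 0.0018]
top terminal_cover [ 1.2 44.  55.8] 0.76
top screwdriver [ 0.4196  0.0882 -0.0017]
top tape_measure [ 0.5532  0.1971 -0.0009]
top ferrule_tin [ 0.4309 -0.0995 -0.0025]
```

View pics/d.png

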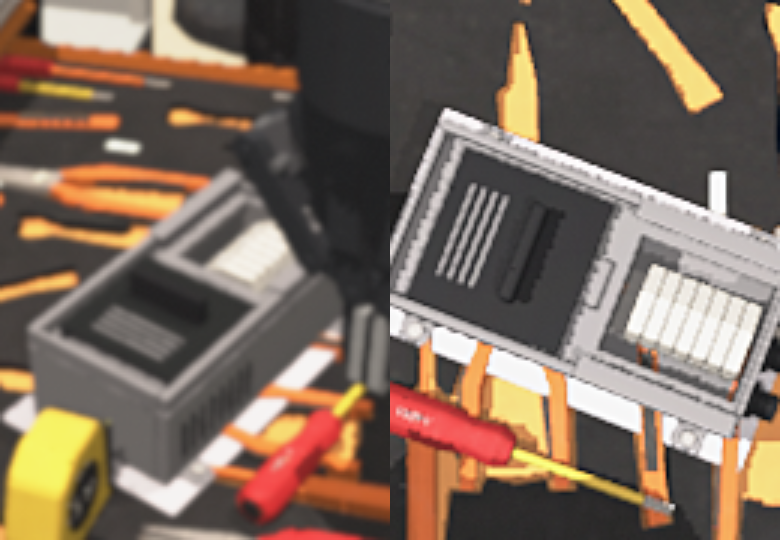

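The terminals at (695,318) are fully uncovered. The cover lies flat at (510,255), and the other objects haven't moved. The arm is clear, so I'm handing in.

```bash
python3 -c "
from h import *
print(robot.finish_job())"
```

```text
the job is handed in; nothing more can be done
None
```

The job is handed in: the snap tab is pressed in to its stop, and the cover is pushed to about y = +44 mm and lies flat. The terminals are fully uncovered, and the screwdriver, tape measure and tin are where they were.

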